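# Seat a knife blank in the finishing fixture and lock the toggle clamp

## Robot

A 7-joint arm with a two-finger parallel gripper is mounted at the origin on the work surface. World frame = base frame: x ahead of the robot, y to its left, z up, the work surface at z = 0. Lengths are in mm, angles in rad, forces in N, time in s.
With the tool pointing down it reaches from about 400 to 850 mm from the base axis. Payload 4.5 kg.
Tool frame: the origin (TCP) lies between the finger pads; the fingertips stand 22 mm ahead of it and the grasp point (between the pads) lies 3 mm ahead of it (env.tips_ahead is the distance from the TCP to the fingertips, in mm); x points along the fingers, y is the direction in which the jaws open and shut, and the axes are right-handed (so a half turn about x gives the same grasp; the last joint's range is limited). The gripper opens to 85 mm and grips with 20 to 120 N. Pads are 22 mm wide; open, the fingers measure 114 mm over their backs; the gripper's body (76 mm by 85 mm) begins 54 mm behind the grasp point. The pads swing forward as they close: fully open they stand 13 mm farther back than shut.
Start: joints at [0.034, 0.689, -0.195, 1.565, 0.157, 0.902, -0.215], TCP at [625.022, 0.025, 253.317] pointing down, gripper open.
Joint ranges: [-3.01, 3.01], [-0.46, 2.08], [-1.47, 1.51], [0.13, 2.56], [-1, 4.14], [0.04, 2.09], [-2.66, 2.66]. Speed limits (rad/s): [2.57, 2.57, 3.14, 3.14, 3.14, 3.14, 3.14].

## Interface

Orientations are given as a rotation vector (axis times angle).
In Python, from rig import env gives the robot as it stands.
- The arm moves only by the tool send_rows, never from a script. Its argument "moves" is a list of rows, each an object of numbers: "x", "y", "z": the shift along the tool's x, y, z each as a share of 40 cm, from -1 to 1; "twist": the turn about the tool's x as a share of pi/2 rad, from -1 to 1. A call has 1 to 20 rows; each row is the pose to reach, as a shift and turn from the pose measured when the call began, along the tool's axes at that moment; what a row does not reach only later rows make up. A row lasts 1/12 s, in which the tool goes at most 41.7 mm and 7.16 degrees, less where a joint would pass 70% of its speed; a pose out of reach is approached as far as the arm can. A call with a number of a shift or a turn outside -1 to 1 is refused whole. A call with a gripper value outside its range is refused whole. "gripper" is the closure, from -1 (fully open) to 1 (shut), set as the call begins (left out, the last holds). The fingers move at their own pace and stop on an object; the grip force is fixed at half the most. Time passes only in rows, so rows that repeat a pose let the fingers close. It gives the time, the measured TCP pose, the force and the opening at its end, in the units of the state.
- env.read_state(): the state, without advancing time (a new reading comes with each control period).
- env.read_camera(name): name is "scene" or "side" or "wrist"; returns the picture (400x640x3 uint8, red, green, blue); there is no depth.
- env.get_calibration(name): a dict with "mtx" (3x3 intrinsics, pixels), "R" (3x3) and "t" (3): a world point X has camera coordinates R X + t. Camera axes: x right, y down, z forward; pixel columns grow to the right and rows downward; lengths in mm; the calibration is good to about 2 mm. A picture is of the moment at which its call begins: read the wrist's pose just before it. get_calibration takes no time and is no camera call; for the wrist camera it gives the pose at the moment of the call.
- env.job_done(): hands the job in, once; it reports no verdict.
The state is a dict: "time": time; "joint_positions": joint angles; "dq": joint speeds; "tau": joint torques, N m; "ee_pos": TCP position; "ee_rot": TCP orientation; "ft_force": force on the tool from outside, world axes, zero at the start; "ft_torque": the same for the moment, N m; "finger_gap": opening from 0.0 (shut) to 1.0 (fully open).
Only numpy, scipy, OpenCV 4.12 (cv2) and the standard library are available. Lean on these libraries where they do the work, as an engineer would, in place of code of your own. Each camera call takes 0.05 s, during which the arm holds its last target. There are 200 camera calls.

## Task

Push the knife blank across its bed with the fingertips until its straight spine lies flush along the steel fence; do not pick it up. Then push the toggle clamp's handle down, past its dead point, until it snaps into lock and the rubber foot holds the tang. Leave the stone, the oil bottle and the file where they are, and finish with the hand clear.

Things in the scene. Friction and masses are not known exactly. Their poses are not given: they have to be found in the camera images.
- fixture: Knife finishing fixture, fixed to the bench: aluminium plate 10 mm thick (x -135 to 90, y -130 to 130 mm) carrying a black bed, a steel fence and a toggle clamp at y = -70. Origin on the bench, z up, y along the fence, x from the bed towards the clamp's handle. The bed (x -120 to -70, y -125 to 125) is 30 mm above the bench and has a finger notch in its front edge.
- fence_face (a point): Middle of the fence's foot: on its face towards the bed, at the height of the bed (30 mm above the bench), x = -70, y = 0 in the fixture's frame; axes as the fixture's. The fence is a straight steel strip along y, 250 mm long, its top 8 mm above the bed. The blank is home when its origin's x is that of this point and its y axis lies along the fence.
- finger_notch (a point): Centre of the finger notch on the plate (10 mm above the bench): x = -108, y = 8 in the fixture's frame, axes as the fixture's. The notch spans x -120 to -96, y -25 to 41 mm, open to the front (-x), above and down to the plate, so a fingertip comes in from -x below the blade, at 15 to 30 mm above the bench, and pushes the cutting edge towards +x.
- clamp_pivot (a point): Pivot of the clamp's steel arm, in the fixture's frame at x = -20, y = -70, 40 mm above the bench; axes as the fixture's. Open, the arm stands nearly upright over it, 125 mm high, its spindle and foot pointing to -x as far as x = -45 mm (y -80 to -60). Closed, it lies level to -x across the fence, 16 mm wide, top 70 mm above the bench.
- knife: Loose knife blank of bare steel, unsharpened, 230 mm long, 5 mm thick, about 190 g, flat on the bed, tang under the clamp. Origin on its underside at the spine, 115 mm from the butt; y along the spine (straight from y -115 to 85) to the point, width to -x, z up. Tang y -115 to -30, 24 mm wide; blade 34 mm wide, its cutting edge at x = -34 for y -24 to 35. Starts 9 to 18 mm off the fence.
- handle_press (a point): Mid-width on the top face of the handle's black grip (92 x 20 x 14 mm), 18 mm from its free end. Axes turn with it: x to the free end, y across, z out of the top face, the face to push. In the fixture's frame about (91, -70, 150) mm when open, the grip rising 52 degrees towards +x; it swings out and down to (105, -70, 64), grip level, when locked.
- clamp_handle (a joint): Toggle angle of the clamp, between handle and link, rad: 0 fully open, 2.44 dead point, 2.63 locked on its stop. The handle moves easily (under 5 N) and stays where it is left until the foot meets the blank (about 1.9); from there it springs back with up to about 10 N at the pressing point until the dead point, and then snaps the last 10 mm down by itself.
- foot_face (a point): Middle of the underside of the black rubber foot (18 mm across, 12 mm high) on the clamp's spindle; z axis away from the face, into the foot. Locked, it stands at x = -82, y = -70 in the fixture's frame, on the tang.
- clamp_foot (a joint): How far the rubber foot is squeezed up against its spring (20 N per mm), in m: 0 while it touches nothing, about 0.0012 when the clamp is locked on the 5 mm thick blank, which it then holds down with about 30 N.
- stone: Sharpening stone, 150 x 50 x 25 mm, loose on the bench beside the fixture. Origin at the centre of its underside, x along its length. Not part of the job.
- oil: Amber oil bottle with a black cap, 42 mm across, 105 mm tall, loose on the bench behind the clamp. Origin at the centre of its underside. Not part of the job.
- file: Flat file with a wooden handle, 250 mm long, 25 mm high, loose on the bench beside the clamp. Origin on its underside near the middle, x along it towards the steel end. Not part of the job.

How it is judged (in metres and radians):
On the way, in this order (a step that is already met when the one before it is completed fails the run):
1. the blank lies flush along the fence (within 2.5 mm, 0.025 rad) while the clamp is still open (x of knife in the frame of fixture above -0.0725 m and angle between the y axis of knife and the y axis of fixture, either way round below 0.025 rad and value of joint clamp_handle below 1.5 rad), for 0.2 s.
2. the handle is past its dead point, in lock, and the foot is squeezed down on the tang (value of joint clamp_handle above 2.54 rad and value of joint clamp_foot above 0.0006 m), for 0.2 s.
At the end, for the whole second after the job is handed in: The clamp is locked (toggle angle over 2.54 rad, past the dead point at 2.44) with its foot squeezed on the tang by more than 0.6 mm (20 N), and the blank lies flat and at rest on the bed with its spine within 2.5 mm of the fence and within 0.025 rad of parallel (all of step 2 and x of knife in the frame of fixture above -0.0725 m and angle between the y axis of knife and the y axis of fixture, either way round below 0.025 rad and z of knife in the frame of fixture below 0.033 m and linear speed of knife below 0.01 m/s); the robot touches nothing.
It fails at once if the blank is lifted more than 10 mm off the bed (z of knife in the frame of fixture above 0.04 m).
It fails at once if the blank is pushed off the bed (z of knife in the frame of fixture below 0.015 m).
It fails at once if the stone, the oil bottle or the file is moved more than 20 mm, or the bottle is tipped (distance of any of stone, oil, file from where it was at the start of the episode above 0.02 m or angle between oil's own z axis and vertical above 0.5 rad).
It also fails if it takes over 45 s, if anything falls off the work surface, if the arm or the gripper's body presses on something with over 40 N, if the wrist force passes 120 N, or if a joint passes its speed limit or range.

## Working session

There is one attempt and no reset: what is moved stays moved. The work goes in short steps, Python scripts to look and compute and a tool call to move; the robot and the scene stay as the last step left them, time stands still between calls to the robot, and variables do not carry over. Pictures are saved under pics/ and viewed, about 8 in all and at most 12, crops included, and the job is handed in when it is done.

Besides the shell and the picture viewer there is one more tool, called after ">>>" in YAML: its name, and indented under it one key for each argument. send_rows: Moves the arm, as the interface text tells. Its arguments: {"type":"object","properties":{"moves":{"type":"array"},"gripper":{"type":"number"}},"required":["moves"]}

```bash
ls; mkdir -p pics; python3 - <<'E'
from rig import env
import cv2,numpy as np
s=env.read_state();print(s['time'],s['ee_pos'],s['ee_rot'])
for n in['scene','side','wrist']:
    c=env.get_calibration(n);print(n,np.round(c['mtx'],1).tolist(),np.round(-np.array(c['R']).T@c['t'],0))
    cv2.imwrite(f'pics/{n}0.png',cv2.cvtColor(env.read_camera(n),cv2.COLOR_RGB2BGR))
E
```

```text
pics
0.0 [ 6.24367532e+02 -6.70224340e-02  2.52439208e+02] [ 1.20810122  1.21052361 -1.21066664]
scene [[495.7, 0.0, 323.3], [0.0, 495.7, 199.6], [0.0, 0.0, 1.0]] [ 969.  587. 1139.]
side [[415.5, 0.0, 318.5], [0.0, 415.5, 204.0], [0.0, 0.0, 1.0]] [ 487. -689.  720.]
wrist [[286.6, 0.0, 319.0], [0.0, 286.6, 196.7], [0.0, 0.0, 1.0]] [626.  84. 373.]
```

View pics/scene0.png

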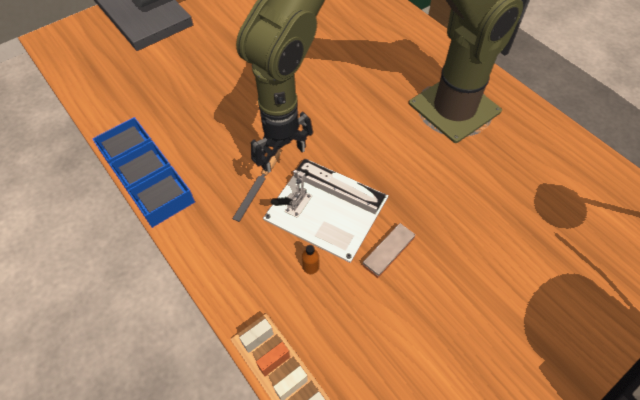

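View pics/side0.png

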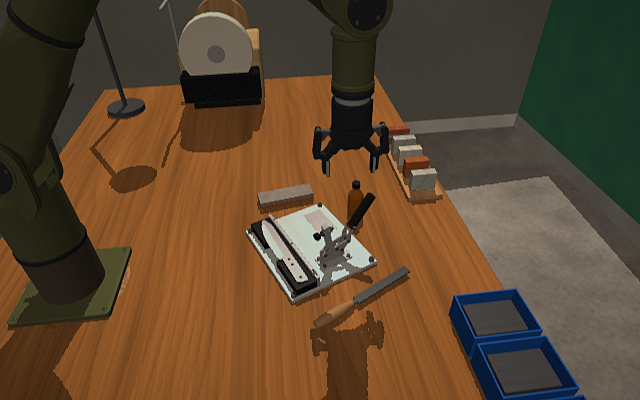

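View pics/wrist0.png

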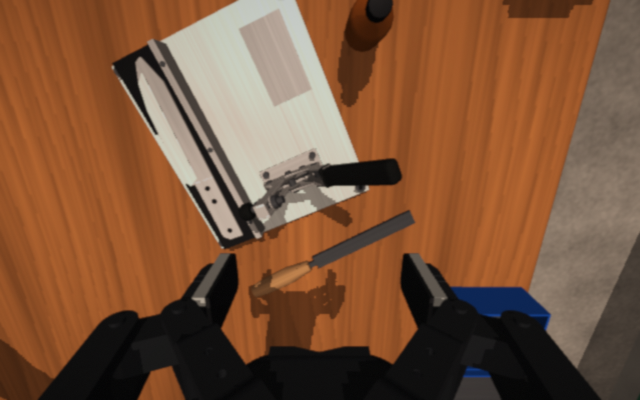

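The wrist view shows the bed on the left, with its corners near (113,67) and (222,247). The fence runs from (155,42) to (262,235), and the handle's end is near (398,172). I'll enlarge it.

```bash
python3 - <<'E'
import cv2
w=cv2.imread('pics/wrist0.png')[0:260,100:420]
cv2.imwrite('pics/w0c.png',cv2.resize(w,None,fx=2.3,fy=2.3,interpolation=cv2.INTER_CUBIC))
w=cv2.imread('pics/scene0.png')[150:280,230:420]
cv2.imwrite('pics/s0c.png',cv2.resize(w,None,fx=4,fy=4,interpolation=cv2.INTER_CUBIC))
E
```

```text
(no output)
```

View pics/w0c.png

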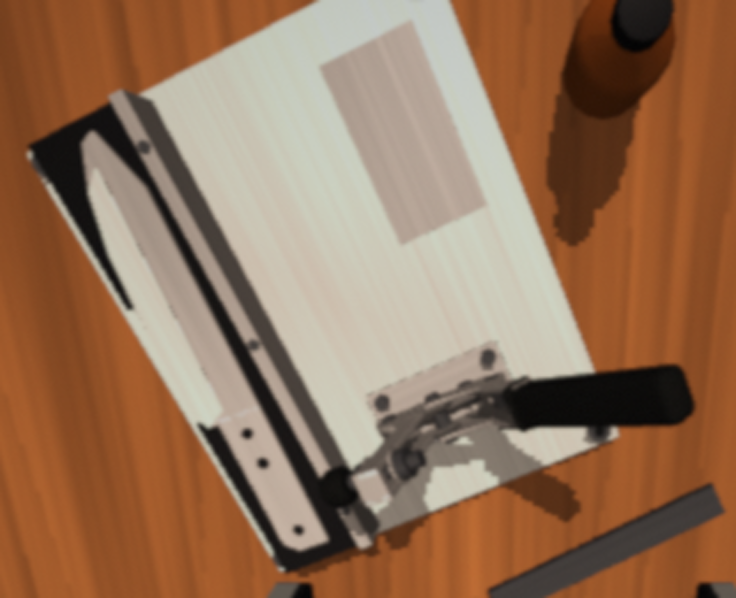

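View pics/s0c.png

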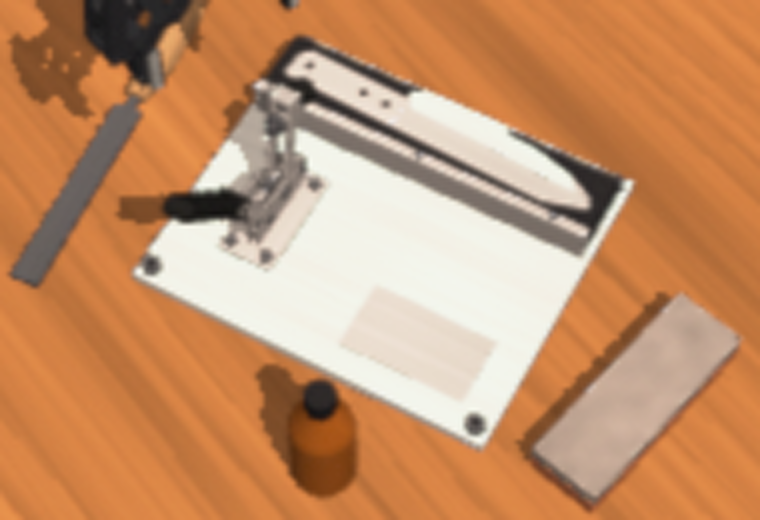

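```bash
cat > h.py <<'E'
from rig import env
import cv2,numpy as np,json
from scipy.spatial.transform import Rotation as Ro
from scipy.optimize import least_squares
def proj(c,X):
    p=(np.array(c['R'])@np.atleast_2d(X).T).T+c['t'];p=p@np.array(c['mtx']).T;return p[:,:2]/p[:,2:]
def ray(c,uv,z):
    d=np.array(c['R']).T@np.linalg.inv(c['mtx'])@[uv[0],uv[1],1];o=-np.array(c['R']).T@c['t'];return o+d*(z-o[2])/d[2]
def fw(p,X): return Ro.from_euler('z',p[2]).apply(np.atleast_2d(X))+[p[0],p[1],p[3] if len(p)>3 else 0]
def wf(p,X): return Ro.from_euler('z',-p[2]).apply(np.atleast_2d(X)-[p[0],p[1],0])
E
python3 - <<'E'
from h import *
W=env.get_calibration('wrist');S=env.get_calibration('scene')
wc=lambda a:np.array(a)/2.3+[100,0]; sc=lambda a:np.array(a)/4+[230,150]
obs=[(W,(-120,125,30),wc((30,150))),(W,(-120,-125,30),wc((285,570))),(W,(-70,125,38),wc((110,95))),(W,(-70,-125,38),wc((358,548))),(W,(90,-130,10),wc((617,435))),
(S,(90,-130,10),sc((135,277))),(S,(90,130,10),sc((484,447))),(S,(-135,130,10),sc((633,182)))]
f=lambda p:np.concatenate([(proj(c,fw(p,X))-u).ravel() for c,X,u in obs])
r=least_squares(f,[600,150,.45,0]);print(r.x,np.round(r.fun.reshape(-1,2),1).tolist())
p=r.x[:3];json.dump(list(p),open('p.json','w'))
for n,u in dict(butt=(327,541),tip=(150,188),heel=(208,424),edge2=(135,312)).items(): print(n,np.round(wf(p,ray(W,wc(u),35)),1))
for n,u in dict(f1=(252,293),f2=(412,213)).items():q=ray(W,u,15);print(n,q.round(),wf(p,q).round())
for n,u,z in [('oilcap',(320,395),105),('st1',(683,295),25),('st2',(740,342),25),('st3',(532,452),25),('st4',(595,500),25)]:q=ray(S,sc(u),z);print(n,q.round(),wf(p,q).round())
print('hp',fw(p,(91,-70,150)),fw(p,(105,-70,64)),'notch',fw(p,(-108,8,10)),proj(W,fw(p,(91,-70,150))),proj(S,fw(p,(91,-70,150))))
E
```

```text
[ 5.56815999e+02  5.30563698e+01  4.07948411e-01 -4.75729862e+00] [[0.0, -1.3], [0.6, 0.0], [-0.9, 1.2], [0.1, -0.8], [-0.5, -0.6], [-1.4, -0.9], [-1.1, -0.1], [-0.6, 0.1]]
butt [[ -84.1 -114.4   35. ]]
tip [[-72.8  84.1  35. ]]
heel [[-109.5  -27.9   35. ]]
edge2 [[-112.2   37.5   35. ]]
f1 [ 525. -191.   15.] [[-125. -211.   15.]]
f2 [751. -62.  15.] [[ 132. -183.   15.]]
oilcap [674. 159. 105.] [[150.  51. 105.]]
st1 [423. 212.  25.] [[-60. 199.  25.]]
st2 [417. 260.  25.] [[-46. 245.  25.]]
st3 [571. 237.  25.] [[ 87. 163.  25.]]
st4 [562. 285.  25.] [[ 97. 211.  25.]]
hp [[668.11912183  24.90295368 150.        ]] [[680.97023528  30.45713077  64.        ]] notch [[454.50502261  17.55335413  10.        ]] [[371.97149635 175.99235858]] [[277.29121882 198.51159383]]
```

```bash
cat >> h.py <<'E'
def go(*targets):
    "fixture (x,y,z of fingertips, yaw offset of jaw from fixture x) -> tool rows"
    p=json.load(open('p.json'));s=env.read_state();R=Ro.from_rotvec(s['ee_rot']);pos=np.array(s['ee_pos'])
    M=R.as_matrix();print('t',s['time'],'tip fix',(wf(p,pos+22*M[:,0])).round(1),'F',np.round(s['ft_force'],1),'gap',s['finger_gap'])
    yj=np.arctan2(M[1,1],M[0,1]);print('jaw yaw-fix',np.degrees((yj-p[2]+np.pi/2)%np.pi-np.pi/2),'toolx',M[:,0].round(3))
    for t in targets:
        w=fw(p,t[:3])[0]+[0,0,22];d=M.T@(w-pos);print(t,'shares',(d/400).round(4))
E
python3 - <<'E'
from h import *
W=env.get_calibration('wrist');S=env.get_calibration('scene')
wc=lambda a:np.array(a)/2.3+[100,0]; sc=lambda a:np.array(a)/4+[230,150]
obs=[(W,(-120,125,30),wc((30,150))),(W,(-120,-125,30),wc((285,570))),(W,(-70,125,38),wc((110,95))),(W,(-70,-125,38),wc((358,548))),(W,(90,-130,10),wc((617,435))),
(S,(90,-130,10),sc((135,277))),(S,(90,130,10),sc((484,447))),(S,(-135,130,10),sc((633,182)))]
f=lambda p:np.concatenate([(proj(c,fw(p,X))-u).ravel() for c,X,u in obs])
r=least_squares(f,[600,150,.45]);p=r.x;print(p,np.round(r.fun.reshape(-1,2),1).tolist());json.dump(list(p),open('p.json','w'))
for n,u in dict(butt=(327,541),tip=(150,188)).items(): print(n,np.round(wf(p,ray(W,wc(u),35)),1))
go((-152,8,231),(-152,8,20))
E
```

```text
[5.58623304e+02 5.35326153e+01 4.07973982e-01] [[-1.4, -2.3], [0.8, 1.4], [-1.9, -0.1], [0.7, 0.6], [1.4, 0.2], [-2.1, -1.3], [-1.4, -0.4], [-0.8, -0.4]]
butt [[ -85.9 -114.1   35. ]]
tip [[-74.7  84.3  35. ]]
t 0.15 tip fix [[ 39.2 -75.3 230.7]] F [-0.5  0.5 -0.3] gap 1.0013690634626384
jaw yaw-fix -23.373102985429373 toolx [-0.001 -0.    -1.   ]
(-152, 8, 231) shares [-1.000e-04 -5.215e-01 -1.500e-03]
(-152, 8, 20) shares [ 0.5274 -0.5208 -0.0016]
```

>>> send_rows:
  moves:
    - {"y": -0.1, "twist": -0.07}
    - {"y": -0.2, "twist": -0.14}
    - {"y": -0.3, "twist": -0.2}
    - {"y": -0.4, "twist": -0.26}
    - {"y": -0.48, "twist": -0.26}
    - {"y": -0.52, "twist": -0.26}
    - {"x": 0.08, "y": -0.52, "twist": -0.26}
    - {"x": 0.16, "y": -0.52, "twist": -0.26}
    - {"x": 0.24, "y": -0.52, "twist": -0.26}
    - {"x": 0.3, "y": -0.52, "twist": -0.26}
    - {"x": 0.3, "y": -0.52, "twist": -0.26}
    - {"x": 0.3, "y": -0.52, "twist": -0.26}
  gripper: 1

```text
invalid input at $.moves[0]: expected keys x, y, z, twist
```

```bash
python3 - <<'E'
from h import *
go((-152,8,20))
cv2.imwrite('pics/w1.png',cv2.cvtColor(env.read_camera('wrist'),cv2.COLOR_RGB2BGR))
E
```

```text
t 0.15 tip fix [[ 39.2 -75.3 230.7]] F [-0.5  0.5 -0.3] gap 1.0013690634626384
jaw yaw-fix -23.373102985429373 toolx [-0.001 -0.    -1.   ]
(-152, 8, 20) shares [ 0.5274 -0.5208 -0.0016]
```

View pics/w1.png

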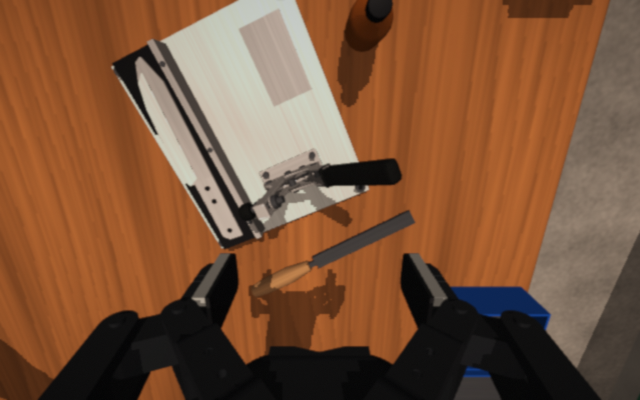

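The move was refused because all four keys are required, so this picture matches the first one. I'll resend it with every key filled in.

>>> send_rows:
  moves:
    - {"x": 0, "y": -0.1, "z": 0, "twist": -0.07}
    - {"x": 0, "y": -0.2, "z": 0, "twist": -0.14}
    - {"x": 0, "y": -0.3, "z": 0, "twist": -0.2}
    - {"x": 0, "y": -0.4, "z": 0, "twist": -0.26}
    - {"x": 0, "y": -0.48, "z": 0, "twist": -0.26}
    - {"x": 0, "y": -0.52, "z": 0, "twist": -0.26}
    - {"x": 0.08, "y": -0.52, "z": 0, "twist": -0.26}
    - {"x": 0.16, "y": -0.52, "z": 0, "twist": -0.26}
    - {"x": 0.24, "y": -0.52, "z": 0, "twist": -0.26}
    - {"x": 0.3, "y": -0.52, "z": 0, "twist": -0.26}
    - {"x": 0.3, "y": -0.52, "z": 0, "twist": -0.26}
    - {"x": 0.3, "y": -0.52, "z": 0, "twist": -0.26}
  gripper: 1

```text
time: 1.2
ee_pos: [415.9, 0.0, 132.5]
ee_rot: [0.901, 1.378, -0.905]
ft_force: [0.1, 1.0, 0.5]
finger_gap: -0.002
```

```bash
python3 - <<'E'
from h import *
go((-152,8,20))
cv2.imwrite('pics/w2.png',cv2.cvtColor(env.read_camera('wrist'),cv2.COLOR_RGB2BGR))
E
```

```text
t 1.2 tip fix [[-152.3    7.5  110.5]] F [0.1 1.  0.5] gap -0.002213582458633681
jaw yaw-fix 0.0669207257051822 toolx [-0.004 -0.001 -1.   ]
(-152, 8, 20) shares [ 0.2263  0.0014 -0.0011]
```

View pics/w2.png

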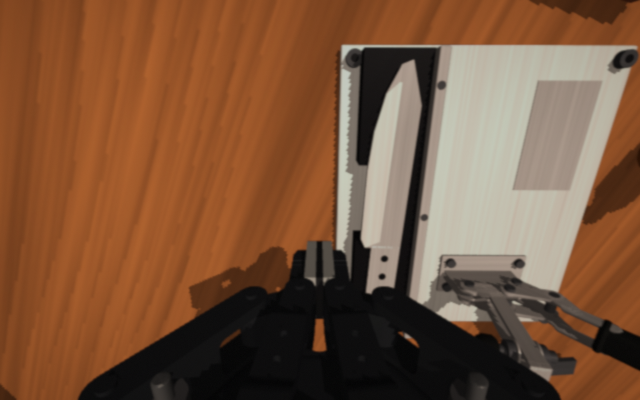

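This view shows the jaws aligned with the fixture. The plate corner is at (341,45), the notch edges are at rows 165 and 233, and the blade edge runs from (362,245) to (375,130). The fence's top edge is at (438,47) and (410,295). I'll check these against the fit.

```bash
python3 - <<'E'
from h import *
W=env.get_calibration('wrist');p=json.load(open('p.json'))
for n,u,z in [('plate -135,130',(341,45),10),('bed -120,125',(361,48),30),('notch -120,41',(357,164),30),('notch -120,-25',(354,232),30),('fence -70,125',(437,47),38),('fence -70',(410,292),38),('edge',(362,245),35),('edge',(370,165),35),('spine',(421,105),35),('spine',(401,292),35)]:
    print(n,wf(p,ray(W,u,z)).round(1))
go((-152,8,20))
E
```

```text
plate -135,130 [[-133.8  129.3   10. ]]
bed -120,125 [[-121.1  124.3   30. ]]
notch -120,41 [[-120.2   41.4   30. ]]
notch -120,-25 [[-120.2  -18.4   30. ]]
fence -70,125 [[-70.7 123.7  38. ]]
fence -70 [[-68.5 -74.   38. ]]
edge [[-113.5  -28.2   35. ]]
edge [[-110.7   41.7   35. ]]
spine [[-76.2  86.3  35. ]]
spine [[-75.6 -76.3  35. ]]
t 1.25 tip fix [[-151.6    7.2  111.5]] F [ 0.2 -0.1 -0.1] gap -0.00031192734210993964
jaw yaw-fix 0.04355024790838715 toolx [-0.001 -0.    -1.   ]
(-152, 8, 20) shares [ 0.2287 -0.0009 -0.0018]
```

>>> send_rows:
  moves:
    - {"x": 0.08, "y": 0, "z": 0, "twist": 0}
    - {"x": 0.15, "y": 0, "z": 0, "twist": 0}
    - {"x": 0.2, "y": 0, "z": 0, "twist": 0}
    - {"x": 0.224, "y": 0, "z": 0, "twist": 0}
    - {"x": 0.224, "y": 0, "z": 0, "twist": 0}

```text
time: 1.67
ee_pos: [406.0, -5.1, 67.6]
ee_rot: [0.871, 1.405, -0.935]
ft_force: [-0.2, -0.9, -0.5]
finger_gap: 0.003
```

```bash
python3 - <<'E'
from h import *
go((-138,8,20),(-132,8,20),(-152,8,20))
print(env.read_state()['joint_positions'])
E
```

```text
t 1.6667 tip fix [[-164.4    6.8   45.6]] F [-0.2 -0.9 -0.5] gap 0.0032121644433647724
jaw yaw-fix 0.31068316058945966 toolx [-0.045 -0.017 -0.999]
(-138, 8, 20) shares [ 0.0609  0.0664 -0.0027]
(-132, 8, 20) shares [ 0.0602  0.0814 -0.0027]
(-152, 8, 20) shares [ 0.0626  0.0315 -0.0029]
[-0.00682308  0.83697643 -0.1679851   2.30291944  1.18551124  0.14719798
 -0.89437272]
```

>>> send_rows:
  moves:
    - {"x": 0.0, "y": 0.04, "z": 0, "twist": 0}
    - {"x": 0.02, "y": 0.06, "z": 0, "twist": 0}
    - {"x": 0.04, "y": 0.066, "z": -0.002, "twist": 0}
    - {"x": 0.058, "y": 0.066, "z": -0.002, "twist": 0}
    - {"x": 0.058, "y": 0.066, "z": -0.002, "twist": 0}
    - {"x": 0.058, "y": 0.066, "z": -0.002, "twist": 0}

```text
time: 2.17
ee_pos: [429.6, 5.7, 43.8]
ee_rot: [0.871, 1.403, -0.935]
ft_force: [-0.5, -0.8, -0.7]
finger_gap: 0.001
```

```bash
python3 - <<'E'
from h import *
go((-138,8,20),(-120,8,20),(-110,8,20))
print(env.read_state()['joint_positions'])
E
```

```text
t 2.1667 tip fix [[-138.4    7.3   21.8]] F [-0.5 -0.8 -0.7] gap 0.0006470023417690705
jaw yaw-fix 0.2913038665662767 toolx [-0.043 -0.018 -0.999]
(-138, 8, 20) shares [ 0.0045 -0.0013 -0.0019]
(-120, 8, 20) shares [ 0.0024  0.0436 -0.0016]
(-110, 8, 20) shares [ 0.0012  0.0686 -0.0015]
[-0.02039487  0.89320941 -0.17709213  2.23817429  1.17442459  0.16271194
 -0.89524984]
```

>>> send_rows:
  moves:
    - {"x": 0.003, "y": 0.006, "z": -0.001, "twist": 0}
    - {"x": 0.003, "y": 0.012, "z": -0.001, "twist": 0}
    - {"x": 0.003, "y": 0.017, "z": -0.001, "twist": 0}
    - {"x": 0.003, "y": 0.021, "z": -0.001, "twist": 0}
    - {"x": 0.003, "y": 0.025, "z": -0.001, "twist": 0}
    - {"x": 0.003, "y": 0.029, "z": -0.001, "twist": 0}
    - {"x": 0.003, "y": 0.033, "z": -0.001, "twist": 0}
    - {"x": 0.003, "y": 0.037, "z": -0.001, "twist": 0}
    - {"x": 0.003, "y": 0.04, "z": -0.001, "twist": 0}
    - {"x": 0.003, "y": 0.043, "z": -0.001, "twist": 0}
    - {"x": 0.003, "y": 0.043, "z": -0.001, "twist": 0}

```text
time: 3.08
ee_pos: [445.1, 12.4, 41.7]
ee_rot: [0.871, 1.403, -0.936]
ft_force: [-2.0, -2.6, 2.5]
finger_gap: -0.003
```

```bash
python3 - <<'E'
from h import *
go((-115,8,20))
cv2.imwrite('pics/w3.png',cv2.cvtColor(env.read_camera('wrist'),cv2.COLOR_RGB2BGR))
E
```

```text
t 3.0833 tip fix [[-121.6    7.3   19.7]] F [-2.  -2.6  2.5] gap -0.002767437991960289
jaw yaw-fix 0.2527807880193014 toolx [-0.043 -0.019 -0.999]
(-115, 8, 20) shares [-0.0014  0.0139 -0.0017]
```

View pics/w3.png

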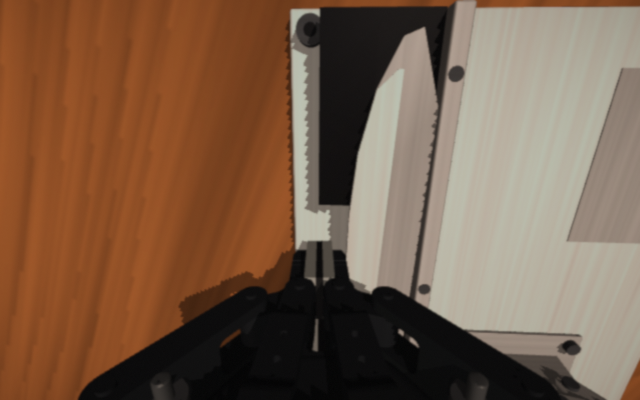

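The fingertip is at the blade edge near (347,265). The spine still stands about 5 to 10 px off the fence, with the spine at (436,110) and the fence at (446,110). I'll push on slowly.

>>> send_rows:
  moves:
    - {"x": 0, "y": 0.004, "z": -0.001, "twist": 0}
    - {"x": 0, "y": 0.007, "z": -0.001, "twist": 0}
    - {"x": 0, "y": 0.01, "z": -0.001, "twist": 0}
    - {"x": 0, "y": 0.013, "z": -0.001, "twist": 0}
    - {"x": 0, "y": 0.013, "z": -0.001, "twist": 0}
    - {"x": 0, "y": 0.013, "z": -0.001, "twist": 0}

```text
time: 3.63
ee_pos: [446.8, 13.2, 41.5]
ee_rot: [0.867, 1.405, -0.941]
ft_force: [-7.8, -4.1, 6.9]
finger_gap: -0.004
```

```bash
python3 - <<'E'
from h import *
go((-112,8,20))
E
```

```text
t 3.6333 tip fix [[-119.8    7.3   19.6]] F [-7.8 -4.1  6.9] gap -0.004239372589112763
jaw yaw-fix 0.2236519948001105 toolx [-0.048 -0.023 -0.999]
(-112, 8, 20) shares [-0.0021  0.0166 -0.0015]
```

```bash
python3 - <<'E'
from h import *
im=cv2.cvtColor(env.read_camera('wrist'),cv2.COLOR_RGB2BGR);cv2.imwrite('pics/w4.png',im)
s=cv2.cvtColor(env.read_camera('side'),cv2.COLOR_RGB2BGR)[190:310,220:400]
a=cv2.resize(im[0:330,280:500],None,fx=1.8,fy=1.8,interpolation=cv2.INTER_CUBIC)
b=cv2.resize(s,(400,267),interpolation=cv2.INTER_CUBIC)
c=np.zeros((594,400,3),np.uint8);c[:267]=b
cv2.imwrite('pics/m4.png',np.hstack([a,c]))
W=env.get_calibration('wrist');p=json.load(open('p.json'))
print(proj(W,fw(p,[(-70,125,38),(-70,0,38),(-70,85,35),(-70,0,35),(-104,0,35),(-70,-20,35)])).round())
print(env.read_state()['ft_force'],env.read_state()['ft_torque'])
E
```

```text
[[452.  -1.]
 [414. 289.]
 [434. 113.]
 [412. 285.]
 [346. 283.]
 [408. 317.]]
[-7.31536512 -3.46361027  7.52505332] [-0.7487031   1.49003939  0.03551273]
```

View pics/m4.png

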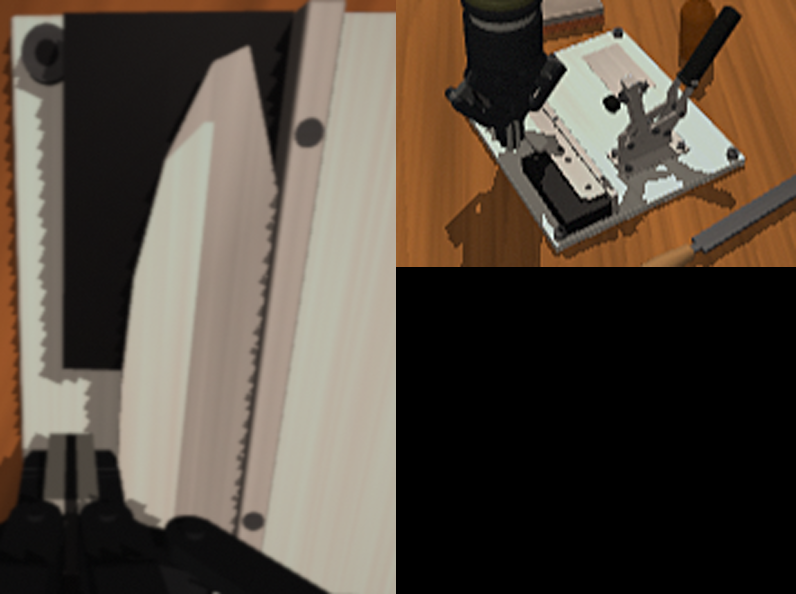

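>>> send_rows:
  moves:
    - {"x": 0, "y": 0.012, "z": 0, "twist": 0}
    - {"x": 0, "y": 0.016, "z": 0, "twist": 0}
    - {"x": 0, "y": 0.02, "z": 0, "twist": 0}
    - {"x": 0, "y": 0.02, "z": 0, "twist": 0}
    - {"x": 0, "y": 0.0, "z": 0, "twist": 0}
    - {"x": 0, "y": -0.02, "z": 0, "twist": 0}
    - {"x": 0, "y": -0.05, "z": 0, "twist": 0}
    - {"x": -0.05, "y": -0.06, "z": 0, "twist": 0}
    - {"x": -0.14, "y": -0.06, "z": 0, "twist": 0}
    - {"x": -0.24, "y": -0.06, "z": 0, "twist": 0}
    - {"x": -0.34, "y": -0.06, "z": 0, "twist": 0}
    - {"x": -0.44, "y": -0.06, "z": 0, "twist": 0}
    - {"x": -0.5, "y": -0.06, "z": 0, "twist": 0}
    - {"x": -0.5, "y": -0.06, "z": 0, "twist": 0}

```text
time: 4.9
ee_pos: [438.7, 10.4, 247.4]
ee_rot: [0.874, 1.396, -0.932]
ft_force: [0.5, 0.4, -0.7]
finger_gap: 0.003
```

```bash
python3 - <<'E'
from h import *
go((80,-70,205),(80,-70,175))
im=cv2.cvtColor(env.read_camera('wrist'),cv2.COLOR_RGB2BGR);cv2.imwrite('pics/w5.png',im)
cv2.imwrite('pics/w5c.png',cv2.resize(im[80:330,290:590],None,fx=2.4,fy=2.4,interpolation=cv2.INTER_CUBIC))
E
```

```text
t 4.9 tip fix [[-128.1    7.9  225.4]] F [ 0.5  0.4 -0.7] gap 0.0027992498785720673
jaw yaw-fix 0.22763795097401132 toolx [-0.036 -0.019 -0.999]
(80, -70, 205) shares [0.0308 0.5189 0.1968]
(80, -70, 175) shares [0.1058 0.5219 0.1966]
```

View pics/w5c.png

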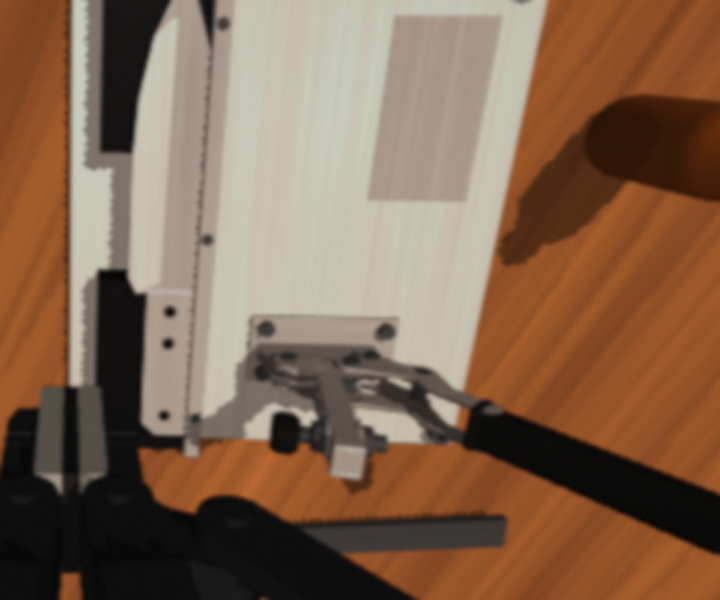

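The spine is flush along the whole fence: the spine–fence line runs from (211,60) to (190,430) in the crop, with no gap. The clamp is still open, so next I go over to the handle.

>>> send_rows:
  moves:
    - {"x": 0, "y": 0.08, "z": 0.03, "twist": 0}
    - {"x": 0, "y": 0.17, "z": 0.065, "twist": 0}
    - {"x": 0, "y": 0.26, "z": 0.1, "twist": 0}
    - {"x": 0, "y": 0.34, "z": 0.13, "twist": 0}
    - {"x": 0, "y": 0.42, "z": 0.16, "twist": 0}
    - {"x": 0.01, "y": 0.49, "z": 0.19, "twist": 0}
    - {"x": 0.03, "y": 0.515, "z": 0.197, "twist": 0}
    - {"x": 0.05, "y": 0.515, "z": 0.197, "twist": 0}
    - {"x": 0.05, "y": 0.515, "z": 0.197, "twist": 0}

```text
time: 5.7
ee_pos: [655.2, 19.5, 212.9]
ee_rot: [0.869, 1.403, -0.937]
ft_force: [-0.4, 0.4, -0.3]
finger_gap: 0.0
```

```bash
python3 - <<'E'
from h import *
go((78,-70,165),(78,-70,150),(86,-70,135),(92,-70,119),(95,-70,102),(96,-70,84),(97,-70,74),(98,-70,64))
im=cv2.cvtColor(env.read_camera('wrist'),cv2.COLOR_RGB2BGR);cv2.imwrite('pics/w6.png',im)
s=cv2.cvtColor(env.read_camera('side'),cv2.COLOR_RGB2BGR)[150:310,250:450]
cv2.imwrite('pics/m6.png',np.hstack([cv2.resize(im,None,fx=.66,fy=1),cv2.resize(s,(376,400),interpolation=cv2.INTER_CUBIC)]))
E
```

```text
t 5.7 tip fix [[ 74.1 -69.6 190.9]] F [-0.4  0.4 -0.3] gap 5.810035572177232e-05
jaw yaw-fix 0.2737219681502493 toolx [-0.044 -0.021 -0.999]
(78, -70, 165) shares [0.0643 0.0102 0.001 ]
(78, -70, 150) shares [0.1018 0.0121 0.001 ]
(86, -70, 135) shares [0.1383 0.0339 0.001 ]
(92, -70, 119) shares [0.1775 0.0508 0.001 ]
(95, -70, 102) shares [0.2196 0.0604 0.001 ]
(96, -70, 84) shares [0.2644 0.0651 0.001 ]
(97, -70, 74) shares [0.2892 0.0688 0.001 ]
(98, -70, 64) shares [0.3141 0.0725 0.001 ]
```

View pics/m6.png

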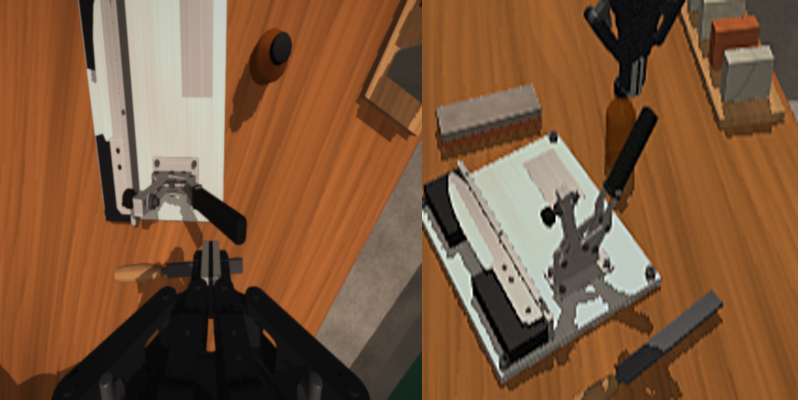

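```bash
python3 - <<'E'
from h import *
W=env.get_calibration('wrist');p=json.load(open('p.json'))
print(proj(W,fw(p,[(102,-70,164),(102,-80,164),(102,-60,164),(91,-70,150),(45,-70,93),(74,-70,191)])).round())
E
```

```text
[[362. 233.]
 [361. 246.]
 [362. 219.]
 [344. 224.]
 [290. 196.]
 [317. 253.]]
```

```bash
python3 - <<'E'
import cv2
im=cv2.imread('pics/w6.png')[150:290,260:420]
cv2.imwrite('pics/w6c.png',cv2.resize(im,None,fx=4,fy=4,interpolation=cv2.INTER_CUBIC))
g=cv2.imread('pics/w6.png',0)
for r in range(185,250,5):
    print(r,''.join('#' if v<45 else '.' for v in g[r,285:385:2]))
E
```

```text
185 .......#..........................................
190 .############.....................................
195 ...###############................................
200 ...#####################..........................
205 ....##########################....................
210 ........############################..............
215 .............############################.........
220 .................###########################......
225 ....................#########################.....
230 .........................###################......
235 .............................###############......
240 .................................##########.......
245 ................###...............................
```

The fingertip is in line with the grip: its end is seen at about (368,230) and the fit predicts (362,233). I'll press down along the arc.

>>> send_rows:
  moves:
    - {"x": 0.03, "y": 0.008, "z": 0.001, "twist": 0}
    - {"x": 0.064, "y": 0.01, "z": 0.001, "twist": 0}
    - {"x": 0.085, "y": 0.012, "z": 0.001, "twist": 0}
    - {"x": 0.102, "y": 0.014, "z": 0.001, "twist": 0}
    - {"x": 0.12, "y": 0.024, "z": 0.001, "twist": 0}
    - {"x": 0.138, "y": 0.034, "z": 0.001, "twist": 0}
    - {"x": 0.158, "y": 0.042, "z": 0.001, "twist": 0}
    - {"x": 0.178, "y": 0.051, "z": 0.001, "twist": 0}
    - {"x": 0.2, "y": 0.056, "z": 0.001, "twist": 0}
    - {"x": 0.22, "y": 0.06, "z": 0.001, "twist": 0}

```text
time: 6.63
ee_pos: [673.3, 26.6, 125.2]
ee_rot: [0.868, 1.402, -0.937]
ft_force: [-2.6, -1.4, 2.2]
finger_gap: -0.0
```

```bash
python3 - <<'E'
from h import *
go((96,-70,84),(97,-70,74),(98,-70,64))
im=cv2.cvtColor(env.read_camera('wrist'),cv2.COLOR_RGB2BGR);cv2.imwrite('pics/w7.png',im)
g=cv2.cvtColor(im,cv2.COLOR_BGR2GRAY)
for r in range(170,260,6): print(r,''.join('#' if v<45 else '.' for v in g[r,265:425:2]))
E
```

```text
t 6.6333 tip fix [[ 93.5 -70.3 103.3]] F [-2.6 -1.4  2.2] gap -0.00043793386051828905
jaw yaw-fix 0.286534193242314 toolx [-0.043 -0.021 -0.999]
(96, -70, 84) shares [ 0.0479  0.0058 -0.0007]
(97, -70, 74) shares [ 0.0727  0.0096 -0.0008]
(98, -70, 64) shares [ 0.0976  0.0133 -0.0008]
170 ................................................................................
176 ................................................................................
182 ................................................................................
188 ................................................................................
194 ................................................................................
200 ................................................................................
206 ................................................................................
212 ................................................................................
218 ................................................................................
224 ###########.....................................................................
230 ################################................................................
236 #################################################...............................
242 #####################.....###.....#################.............................
248 #####################.....###.....#################.............................
254 ...##################.....###.....#################.............................
```

>>> send_rows:
  moves:
    - {"x": 0.015, "y": 0.003, "z": 0, "twist": 0}
    - {"x": 0.03, "y": 0.004, "z": 0, "twist": 0}
    - {"x": 0.045, "y": 0.006, "z": 0, "twist": 0}
    - {"x": 0.06, "y": 0.008, "z": 0, "twist": 0}
    - {"x": 0.072, "y": 0.01, "z": 0, "twist": 0}
    - {"x": 0.085, "y": 0.012, "z": 0, "twist": 0}
    - {"x": 0.097, "y": 0.013, "z": 0, "twist": 0}
    - {"x": 0.1, "y": 0.013, "z": 0, "twist": 0}
    - {"x": 0.1, "y": 0.013, "z": 0, "twist": 0}

```text
time: 7.43
ee_pos: [676.8, 28.5, 84.3]
ee_rot: [0.869, 1.402, -0.936]
ft_force: [-0.6, -1.0, 5.9]
finger_gap: 0.001
```

```bash
python3 - <<'E'
from h import *
go((98,-70,64),(98,-70,60))
E
```

```text
t 7.4333 tip fix [[ 97.4 -69.9  62.4]] F [-0.6 -1.   5.9] gap 0.0014993657743815328
jaw yaw-fix 0.2989505137424561 toolx [-0.043 -0.021 -0.999]
(98, -70, 64) shares [-0.0041 -0.0014  0.0003]
(98, -70, 60) shares [ 0.0059 -0.0009  0.0002]
```

>>> send_rows:
  moves:
    - {"x": 0.006, "y": 0, "z": 0, "twist": 0}
    - {"x": 0.01, "y": 0, "z": 0, "twist": 0}
    - {"x": 0.01, "y": 0, "z": 0, "twist": 0}

```text
time: 7.68
ee_pos: [676.9, 28.5, 82.8]
ee_rot: [0.869, 1.401, -0.937]
ft_force: [-5.4, -1.2, 17.9]
finger_gap: 0.002
```

```bash
python3 - <<'E'
from h import *
go((98,-70,62))
E
```

```text
t 7.6833 tip fix [[ 97.6 -70.   60.9]] F [-5.4 -1.2 17.9] gap 0.0019754749704456965
jaw yaw-fix 0.2713991057419484 toolx [-0.042 -0.021 -0.999]
(98, -70, 62) shares [-0.0028 -0.0017  0.0001]
```

The force rose to 18 N for about 1.5 mm of travel, so the handle is hard on its stop. I'll lift clear and look.

>>> send_rows:
  moves:
    - {"x": -0.02, "y": 0, "z": 0, "twist": 0}
    - {"x": -0.06, "y": 0, "z": 0, "twist": 0}
    - {"x": -0.14, "y": 0, "z": 0, "twist": 0}
    - {"x": -0.23, "y": 0, "z": 0, "twist": 0}
    - {"x": -0.32, "y": 0, "z": 0, "twist": 0}
    - {"x": -0.4, "y": 0, "z": 0, "twist": 0}
    - {"x": -0.45, "y": 0, "z": 0, "twist": 0}
    - {"x": -0.45, "y": 0, "z": 0, "twist": 0}

```text
time: 8.35
ee_pos: [687.3, 33.9, 268.4]
ee_rot: [0.875, 1.394, -0.93]
ft_force: [0.2, 0.2, 1.5]
finger_gap: -0.003
```

```bash
python3 - <<'E'
from h import *
go((98,-70,62))
im=cv2.cvtColor(env.read_camera('wrist'),cv2.COLOR_RGB2BGR);cv2.imwrite('pics/w8.png',im)
s=cv2.cvtColor(env.read_camera('side'),cv2.COLOR_RGB2BGR)[190:310,230:400]
cv2.imwrite('pics/m8.png',np.hstack([cv2.resize(im[0:280,80:400],(400,350),interpolation=cv2.INTER_CUBIC),cv2.resize(s,(400,350),interpolation=cv2.INTER_CUBIC)]))
W=env.get_calibration('wrist');p=json.load(open('p.json'))
print((proj(W,fw(p,[(123,-70,64),(105,-70,64),(-70,125,38),(-70,-125,38)]))).round())
E
```

```text
t 8.35 tip fix [[109.5 -69.1 246.4]] F [0.2 0.2 1.5] gap -0.003280144813507631
jaw yaw-fix 0.2442136926159355 toolx [-0.032 -0.018 -0.999]
(98, -70, 62) shares [ 0.4618 -0.0137  0.0005]
[[339. 175.]
 [324. 175.]
 [158. -16.]
 [192. 208.]]
```

View pics/m8.png

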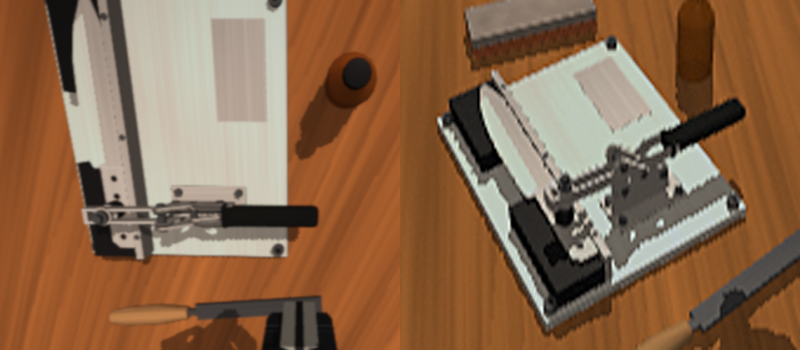

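The handle lies level, with its end at (334,173) against a predicted (339,175). The arm lies across the fence with the foot on the tang, and the spine is still along the fence. I'll hand in.

```bash
python3 -c "
from rig import env
print(env.job_done(), env.read_state()['ft_force'])"
```

```text
the job is handed in; nothing more can be done
the job is handed in; nothing more can be done
```

I pushed the blank flush against the fence, locked the toggle clamp on the tang, and handed the job in at about 8.4 s. No verdict is reported, so this rests on my own checks.

- **Blank:** I pushed it with the closed fingertips through the finger notch until it met the fence. After backing off, the picture showed no gap along the spine while the clamp was still open.
- **Clamp:** I pressed the handle down along its arc until the force rose to 18 N on the stop. After I let go, the handle stayed level, its end within about 5 px of the locked position. The arm lay across the fence with its foot on the tang. I could not read the toggle angle or the foot's squeeze directly.
- **Surroundings:** The last picture shows the blank still along the fence. The stone, oil bottle and file look undisturbed; I judged that by eye and did not measure it. The hand is about 180 mm above the handle and touches nothing.

**What went wrong on the way:**
- My first move call was refused for missing keys, so I resent it.
- The first descent stopped short at the edge of the arm's reach, with a tilt of about 2.5°, so I came in closer to the bed.
- A fit with the height left free put the fixture about 5 mm too low, so I set it to bench height.
- One notch edge read about 6 mm off.

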